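# Park the straightedge behind the post

## Robot

A 6-joint arm with a two-finger parallel gripper is mounted at the origin on the work surface. World frame = base frame: x ahead of the robot, y to its left, z up, the work surface at z = 0. Lengths are in m, angles in rad, forces in N, time in s.
With the tool pointing down it reaches from about 0.325 to 0.9 m from the base axis. Payload 6.1 kg.
Tool frame: the origin (TCP) lies between the finger pads; the fingertips stand 22 mm ahead of it and the grasp point (between the pads) lies 3 mm ahead of it; z points along the fingers, y is the line along which they close (so a half turn about z gives the same grasp; the last joint's range is limited). The gripper opens to 87 mm and grips with 3 to 60 N. Pads are 19 mm wide; open, the fingers measure 117 mm over their backs; the gripper's body (75 mm by 190 mm) begins 51 mm behind the grasp point.
Start: joints at [1.035, 0.22, 1.526, -0, 1.395, -0.126], TCP at [0.249, 0.573, 0.245] pointing down, gripper open.
Joint ranges: [-2.98, 2.98], [-0.91, 2.08], [0.09, 2.57], [-1.24, 4.39], [0.2, 2.65], [-2.68, 2.68]. Speed limits (rad/s): [2.57, 2.57, 3.01, 3.14, 3.14, 3.14].

## Interface

Orientations are given as a unit quaternion [w, x, y, z].
In Python, from bench import bot gives the robot as it stands.
- The arm moves only by the tool send_rows, never from a script. Its argument "steps" is a list of rows, each a list of 6 numbers: the shift along the tool's x, y, z in units of 25 mm (1.0 is 25 mm), then the turn, a rotation vector about the tool's x, y, z in units of 5 degrees (1.0 is 5 degrees). In form: [[tx, ty, tz, ax, ay, az], ...]. A call has exactly 8 rows; each row is the pose to reach, as a shift and turn from the pose commanded when the call began, along the tool's axes at that moment; what a row does not reach only later rows make up. A row lasts 1/12 s, in which the tool goes at most 41.7 mm and 7.16 degrees, less where a joint would pass 70% of its speed; a pose out of reach is approached as far as the arm can. A call with a gripper value outside its range is refused whole. "hand" is the opening, from -1 (shut) to 1 (fully open), set as the call begins (left out, the last holds). The fingers move at their own pace and stop on an object; "force" is the grip in N (left out, the last holds). Time passes only in rows, so rows that repeat a pose let the fingers close, or fill a call up. It gives the time, the measured TCP pose, the force, the opening and the grip force at its end, in the units of the state.
- bot.observe(): the state, without advancing time (a new reading comes with each control period).
- bot.snapshot(name): name is "scene" or "side" or "wrist"; returns (picture, depth): 420x560x3 uint8, red, green, blue; 420x560 float32, m along the optical axis (not along the pixel's ray), 0 where there is no reading.
- bot.camera_model(name): a dict with "intrinsics" (3x3 intrinsics, pixels), "distortion" ([k1, k2, p1, p2, k3] as OpenCV has them; the pictures are not rectified), "extrinsics" (4x4, takes a point from camera to world coordinates). Camera axes: x right, y up, looking along -z (the intrinsics and any distortion apply to the point x, -y, -z); pixel columns grow to the right and rows downward; lengths in m; the calibration is good to about 2 mm. A picture is of the moment at which its call begins: read the wrist's pose just before it. camera_model takes no time and is no camera call; for the wrist camera it gives the pose at the moment of the call.
- bot.job_done(): hands the job in; it is judged then, once.
The state is a dict: "time": time; "joint_positions": joint angles; "joint_velocities": joint speeds; "effort": joint torques, N m; "eef_pos": TCP position; "eef_rot": TCP orientation; "ft_force": force on the tool from outside, world axes, zero at the start; "torque": the same for the moment, N m; "gripper_width": finger opening in m; "grip_force": force on a finger pad.
Only numpy, scipy, OpenCV 4.12 (cv2) and the standard library are available. Lean on these libraries where they do the work, as an engineer would, in place of code of your own. Each camera call takes 0.05 s, during which the arm holds its last target. There are 200 camera calls.

## Task

Put the aluminium straightedge away in the wooden bay on the cutting mat by pushing it along the surface with the fingertips: push one end to angle it so that its left end slips in behind the upright red-capped post, then push the other end round until the straightedge lies fully home, flat along the bay's back rail. Push gently, never grip it or lift it, and leave the glue tin, the stamp and the pen pot where they stand.

Things in the scene. Friction and masses are not known exactly. Their poses are not given: they have to be found in the camera images.
- bar: the straightedge: loose aluminium bar, 260 long (its y) x 30 wide (x) x 24 high mm, about 0.2 kg, a yellow and a black line on top, black ends. Origin: centre of its underside. It starts in front of the bay, shifted to the right of it, its +y end to the robot's left, turned at most 0.4 rad from the bay's direction; it slides freely on the mat.
- dock: the bay: three fixed wooden rails 24 mm high, open towards the robot. Origin on the mat at the middle of the back rail's inner face; +x points away from the robot, +y to its left along that rail. Inside 310 mm long (y -155 to 155 mm); end rails 16 mm thick run from the back rail 45 mm forward (x -45 to 0). Straightedge home: its centre at x = -15 mm, y within about 25 mm of 0.
- post: upright steel post, 24 mm diameter, 45 mm high, red cap, fixed before the left half of the bay's mouth. Origin at the centre of its foot, 72 mm in front of the back rail's inner face (a gap of 60 mm between post and rail) and 65 to 95 mm left of the bay's middle: the straightedge cannot go in broadside.
- glue_tin: loose black glue tin with white lid and blue band, 83 mm diameter, 106 mm high, origin at the centre of its underside; leave alone
- stamp: loose wood-mounted rubber stamp, 34 x 70 x 26 mm high, red underside, origin at the centre of its underside; leave alone
- pen_pot: loose white pot of pens, 72 mm diameter, pot 90 mm high, pens to 155 mm, origin at the centre of its underside; leave alone

How it is judged:
At the end, for the whole second after the job is handed in: The straightedge lies at rest flat on the mat between the end rails and behind the post, its middle within 8 mm of touching the back rail and within 0.06 rad of parallel to it (x of bar in the frame of dock between -0.023 and -0.011 m and y of bar in the frame of dock between -0.03 and 0.03 m and angle between the y axis of bar and the y axis of dock, either way round below 0.06 rad and height (world z) of bar below 0.004 m and angle between bar's own z axis and vertical below 0.04 rad and linear speed of bar below 0.01 m/s).
It fails at once if the straightedge is lifted or tipped off the surface (height (world z) of bar above 0.008 m or angle between bar's own z axis and vertical above 0.1 rad).
It fails at once if the straightedge is gripped hard or rammed (over 40 N from the fingers) (contact force between the fingers and bar above 40 N).
It fails at once if the glue tin is moved over 20 mm or tipped (distance of glue_tin from where it was at the start of the episode above 0.02 m or angle between glue_tin's own z axis and vertical above 0.3 rad).
It fails at once if the stamp is moved over 20 mm or tipped (distance of stamp from where it was at the start of the episode above 0.02 m or angle between stamp's own z axis and vertical above 0.3 rad).
It fails at once if the pen pot is moved over 20 mm or tipped (distance of pen_pot from where it was at the start of the episode above 0.02 m or angle between pen_pot's own z axis and vertical above 0.3 rad).
It also fails if it takes over 72 s, if anything falls off the work surface, if the arm or the gripper's body presses on something with over 40 N, if the wrist force passes 120 N, or if a joint passes its speed limit or range.

## Working session

There is one attempt and no reset: what is moved stays moved. The work goes in short steps, Python scripts to look and compute and a tool call to move; the robot and the scene stay as the last step left them, time stands still between calls to the robot, and variables do not carry over. Pictures are saved under pics/ and viewed, at most 10 in all, crops included, and the job is handed in when it is done.

Besides the shell and the picture viewer there is one more tool, called after "Call:" as a command line: name --pt "numbers of a row" for each row, then --argument value for the rest. send_rows: Moves the arm, as the interface text tells. Its arguments: {"type":"object","properties":{"steps":{"type":"array"},"hand":{"type":"number"},"force":{"type":"number"}},"required":["steps"]}

```bash
mkdir -p pics; ls; python3 - <<'E'
from bench import bot
import cv2,numpy as np
s=bot.observe();print(s['time'],s['eef_pos'],s['eef_rot'],s['gripper_width'])
for n in('scene','side'):
    p,d=bot.snapshot(n);cv2.imwrite(f'pics/{n}0.png',p[:,:,::-1]);np.savez(f'{n}0.npz',p=p,d=d)
    m=bot.camera_model(n);print(n,np.round(m['extrinsics'],3).tolist(),m['distortion'])
E
```

```text
pics
0.0 [0.2487342  0.57274798 0.2434445 ] [-3.07465177e-04  2.03466168e-01  9.79081502e-01 -9.14286843e-04] 0.08687184271013051
scene [[-0.842, -0.374, 0.39, 0.987], [0.54, -0.597, 0.593, 0.633], [0.011, 0.71, 0.704, 0.791], [0.0, 0.0, 0.0, 1.0]] [-0.08223222  0.          0.          0.          0.        ]
side [[-0.995, 0.068, -0.072, 0.513], [-0.099, -0.645, 0.758, 0.722], [0.005, 0.761, 0.649, 0.638], [0.0, 0.0, 0.0, 1.0]] [-0.10224152  0.          0.          0.          0.        ]
```

View pics/scene0.png

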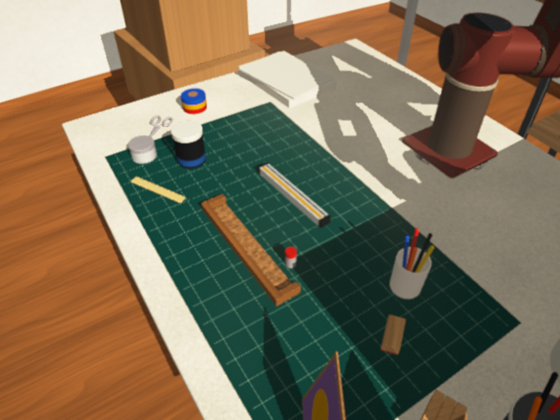

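View pics/side0.png

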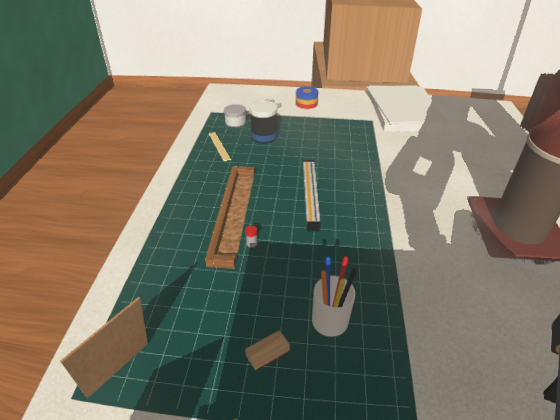

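Scene view: bar runs from (262,168) to (325,222), the bay from (205,200) to (290,295). Post cap is at (291,252), pen pot at (410,272), stamp at (394,335) and tin at (188,145). Next I'll turn these into points.

```bash
cat > h.py <<'E'
import numpy as np,cv2
from bench import bot
def cloud(n,d,m=None):
    m=m or bot.camera_model(n);K=np.array(m['intrinsics'],float);D=np.array(m['distortion'],float)
    h,w=d.shape;u,v=np.meshgrid(np.arange(w),np.arange(h))
    q=cv2.undistortPoints(np.stack([u,v],-1).reshape(-1,1,2).astype(np.float64),K,D).reshape(h,w,2)
    P=np.stack([q[...,0]*d,-q[...,1]*d,-d],-1);E=np.array(m['extrinsics'])
    W=P@E[:3,:3].T+E[:3,3];W[d<=0]=np.nan;return W
def comps(W,p,lo,hi,minpix=25):
    m=((W[...,2]>lo)&(W[...,2]<hi)&(W[...,0]>.25)&(W[...,0]<.95)&(abs(W[...,1])<.6)).astype(np.uint8)
    n,l,s,_=cv2.connectedComponentsWithStats(m)
    for i in range(1,n):
        if s[i,4]<minpix: continue
        X=W[l==i];r=cv2.minAreaRect((X[:,:2]*1000).astype(np.float32))
        print(s[i,4],'c',np.round(r[0],1),'sz',np.round(r[1],1),'a',round(r[2],1),'z',np.round(np.median(X[:,2])*1e3,1),'rgb',np.median(p[l==i],0), 'corners',np.round(cv2.boxPoints(r)).astype(int).tolist())
E
python3 - <<'E'
from h import *
for n in('scene','side'):
    f=np.load(n+'0.npz');W=cloud(n,f['d']);p=f['p']
    g=(p[...,1]>p[...,0]*1.5)&(p[...,1]>40)
    print(n,'mat z',np.nanmedian(W[g][:,2]))
    print('TOPS 24');comps(W,p,.018,.032,60)
    print('post');comps(W,p,.037,.052)
    print('tin/pot');comps(W,p,.08,.112,60)
E
```

```text
scene mat z -8.99156408377122e-05
TOPS 24
175 c [ 298.1 -510. ] sz [ 44.  174.6] a 18.6 z 27.3 rgb [194. 184. 163.] corners [[249, -434], [305, -600], [347, -586], [291, -420]]
92 c [ 558.4 -573.2] sz [31.3 76.2] a 78.0 z 24.9 rgb [228. 163.   0.] corners [[518, -581], [592, -596], [599, -566], [524, -550]]
105 c [ 784.9 -418.1] sz [32.  70.4] a 78.6 z 25.5 rgb [218. 213. 200.] corners [[747, -427], [816, -441], [823, -409], [754, -395]]
125 c [ 677.4 -326.4] sz [38.1 81.5] a 76.2 z 25.2 rgb [30. 60. 97.] corners [[633, -335], [712, -355], [722, -318], [642, -298]]
906 c [514.3 -69.8] sz [ 34.9 260.9] a 4.9 z 23.4 rgb [187. 170. 139.] corners [[486, 59], [508, -201], [543, -198], [521, 62]]
1165 c [697.6  19.7] sz [ 62.3 346.3] a 1.0 z 23.1 rgb [151.  92.  44.] corners [[663, 192], [669, -154], [732, -153], [726, 193]]
125 c [478.5 307.8] sz [30.7 66.5] a 29.6 z 24.3 rgb [134. 126. 111.] corners [[449, 329], [482, 271], [508, 287], [475, 344]]
587 c [569.4 376.8] sz [72.1 34.4] a 37.7 z 24.8 rgb [112.  81.  49.] corners [[530, 368], [551, 341], [609, 385], [587, 412]]
61 c [338.2 585
[... 3746 characters left out ...]
428, 313], [494, 307], [496, 332], [430, 337]]
271 c [808.8 446. ] sz [128.9   5.7] a 59.6 z 44.5 rgb [120.  92.  66.] corners [[774, 392], [779, 389], [844, 500], [839, 503]]
tin/pot
454 c [ 669.9 -346.2] sz [82.6 80.7] a 78.3 z 103.7 rgb [219. 214. 196.] corners [[622, -378], [701, -395], [718, -314], [639, -298]]
177 c [461.4 288.9] sz [55.4 30.3] a 68.6 z 91.3 rgb [121.  71.  83.] corners [[437, 269], [465, 258], [486, 309], [457, 320]]
373 c [461.2 306.5] sz [57.7 72.3] a 86.8 z 88.5 rgb [131. 124. 115.] corners [[424, 280], [496, 276], [499, 333], [427, 337]]
717 c [797.2 452.6] sz [130.6  10. ] a 58.4 z 96.6 rgb [121.  92.  66.] corners [[759, 400], [767, 394], [836, 506], [827, 511]]
```

Call:
send_rows --pt "-1.1 -1.2 0 0 0 -0.35" --pt "-2.2 -2.4 0 0 0 -0.7" --pt "-3.3 -3.5 0 0 0 -1.05" --pt "-4.4 -4.7 0 0 0 -1.4" --pt "-5.5 -5.8 0 0 0 -1.8" --pt "-6.6 -7 0 0 0 -2.1" --pt "-7.7 -8.1 0 0 0 -2.5" --pt "-8.9 -9.35 0 0 0 -2.85" --hand 1

```text
time: 0.77
eef_pos: [0.3593, 0.2701, 0.2443]
eef_rot: [-0.0, 0.079, 0.997, 0.0]
ft_force: [1.0, 0.3, 0.0]
gripper_width: 0.0868
grip_force: 0.0
```

```bash
cat >> h.py <<'E'
from scipy.spatial.transform import Rotation as R
def tool():
    s=bot.observe();q=s['eef_rot'];r=R.from_quat([q[1],q[2],q[3],q[0]]);X=r.as_matrix()[:,0]
    return s,np.array(s['eef_pos'])*1e3,np.degrees(np.arctan2(X[1],X[0]))%360,r
def go(x,y,z,ang):   # world mm, tool-x angle deg -> total row
    s,p,a,r=tool();d=r.inv().apply(np.array([x,y,z])-p)/25
    print('t',round(s['time'],2),'tcp',p.round(1),'ang',round(a,2),'ft',np.round(s['ft_force'],1),'dist',round(np.linalg.norm([x,y,z]-p)))
    print('row',d.round(2),round(-((ang-a+180)%360-180)/5,2))
O=np.array([711.7,20.5]);TH=np.radians(1.25)
def d2w(x,y): c,s=np.cos(TH),np.sin(TH);return O+[c*x-s*y,s*x+c*y]
def w2d(x,y): c,s=np.cos(TH),np.sin(TH);dx,dy=np.array([x,y])-O;return np.array([c*dx+s*dy,-s*dx+c*dy])
E
python3 -c "
from h import *
go(471,-33,120,185)"
```

```text
t 0.77 tcp [359.3 270.1 244.3] ang 170.91 ft [1.  0.3 0. ] dist 346
row [ -6.33 -11.27   4.97] -2.82
```

Call:
send_rows --pt "-0.8 -1.4 0 0 0 -0.35" --pt "-1.6 -2.8 0 0 0 -0.7" --pt "-2.4 -4.2 0 0 0 -1.05" --pt "-3.2 -5.6 0 0 0 -1.4" --pt "-4.0 -7 0 0 0 -1.8" --pt "-4.8 -8.4 0 0 0 -2.1" --pt "-5.6 -9.9 0 0 0 -2.5" --pt "-6.33 -11.27 0 0 0 -2.82"

```text
time: 1.43
eef_pos: [0.4704, -0.0339, 0.2443]
eef_rot: [-0.0, -0.043, 0.999, 0.0]
ft_force: [1.1, 0.1, 0.3]
gripper_width: 0.0873
grip_force: 0.0
```

Call:
send_rows --pt "0 0 1.2 0 0 0" --pt "0 0 2.4 0 0 0" --pt "0 0 3.6 0 0 0" --pt "0 0 4.8 0 0 0" --pt "0 0 6 0 0 0" --pt "0 0 7.2 0 0 0" --pt "0 0 8 0 0 0" --pt "0 0 8.5 0 0 0"

```text
time: 2.1
eef_pos: [0.4679, -0.0312, 0.0288]
eef_rot: [-0.002, -0.042, 0.999, 0.001]
ft_force: [-0.8, -0.3, 0.7]
gripper_width: 0.0869
grip_force: 0.0
```

```bash
python3 - <<'E'
from h import *
# tool rotates rigidly with bar about pivot D right of bar centre
c=np.array([513.4,-69.7]);b=np.radians(5.0)
u=lambda a:np.array([-np.sin(a),np.cos(a)]);n=lambda a:np.array([np.cos(a),np.sin(a)])
D=140;piv=c-D*u(b)
go(*(c+40*u(b)-24.5*n(b)),31,185)
s,p,a0,r=tool()
for k in range(0,33,4):
    a=b-np.radians(k);cc=piv+D*u(a);t=cc+40*u(a)-24.5*n(a)
    print(k,t.round(1),'bar in dock',w2d(*cc).round(1),'left end',w2d(*(cc+130*u(a))).round(1),'row',(r.inv().apply([*(t-p[:2]),0])/25).round(2),round((k)/5,2))
print(np.degrees(TH))
E
```

```text
t 2.1 tcp [467.9 -31.2  28.8] ang 184.86 ft [-0.8 -0.3  0.7] dist 18
row [-0.7  -0.09 -0.09] -0.03
0 [485.5 -32. ] bar in dock [-200.2  -85.9] left end [-208.7   43.9] row [-0.7  -0.09 -0.  ] 0.0
4 [498.  -29.6] bar in dock [-190.5  -85.6] left end [-189.9   44.4] row [-1.2  -0.04 -0.01] 0.8
8 [510.6 -28.1] bar in dock [-180.7  -85.9] left end [-171.1   43.7] row [-1.71 -0.02 -0.01] 1.6
12 [523.2 -27.5] bar in dock [-171.  -87.] left end [-152.3   41.7] row [-2.22 -0.04 -0.01] 2.4
16 [535.9 -27.8] bar in dock [-161.4  -88.7] left end [-133.8   38.3] row [-2.72 -0.09 -0.01] 3.2
20 [548.5 -29. ] bar in dock [-151.9  -91.1] left end [-115.5   33.7] row [-3.22 -0.18 -0.02] 4.0
24 [561. -31.] bar in dock [-142.6  -94.2] left end [-97.6  27.8] row [-3.71 -0.31 -0.02] 4.8
28 [573.4 -33.9] bar in dock [-133.6  -97.9] left end [-80.2  20.6] row [-4.19 -0.47 -0.02] 5.6
32 [585.5 -37.7] bar in dock [-124.8 -102.2] left end [-63.3  12.3] row [-4.66 -0.66 -0.02] 6.4
1.25
```

Call:
send_rows --pt "-0.2 -0.05 0 0 0 0" --pt "-0.4 -0.09 0 0 0 0" --pt "-0.55 -0.09 0 0 0 0" --pt "-0.7 -0.09 0 0 0 0" --pt "-0.82 -0.08 0 0 0 0.2" --pt "-0.95 -0.06 0 0 0 0.4" --pt "-1.07 -0.05 0 0 0 0.6" --pt "-1.2 -0.04 0 0 0 0.8"

```text
time: 2.77
eef_pos: [0.5008, -0.0301, 0.0324]
eef_rot: [0.0, -0.007, 1.0, -0.0]
ft_force: [-0.2, -0.4, 0.4]
gripper_width: 0.0869
grip_force: 0.4
```

Call:
send_rows --pt "-0.17 0.02 0 0 0 0.27" --pt "-0.34 0.04 0 0 0 0.53" --pt "-0.5 0.05 0 0 0 0.8" --pt "-0.67 0.06 0 0 0 1.07" --pt "-0.84 0.07 0 0 0 1.33" --pt "-1.01 0.07 0 0 0 1.6" --pt "-1.26 0.06 0 0 0 2.0" --pt "-1.52 0.05 0 0 0 2.4"

```text
time: 3.43
eef_pos: [0.5386, -0.0282, 0.032]
eef_rot: [-0.0, 0.098, 0.995, 0.0]
ft_force: [0.1, 0.0, -0.1]
gripper_width: 0.0875
grip_force: 0.2
```

```bash
cat >> h.py <<'E'
def bar(show=None):
    for n in('scene','side'):
        p,d=bot.snapshot(n);W=cloud(n,d)
        hs=p.max(-1).astype(int)-p.min(-1)
        m=((W[...,2]>.019)&(W[...,2]<.029)&(W[...,0]>.38)&(W[...,0]<.76)&(W[...,1]>-.27)&(W[...,1]<.2)).astype(np.uint8)
        # drop dock rails
        c,s=np.cos(TH),np.sin(TH);dx=W[...,0]*1e3-O[0];dy=W[...,1]*1e3-O[1];X=c*dx+s*dy;Y=-s*dx+c*dy
        m[(X>-1)|((X>-47)&(abs(Y)>153))|(np.hypot(X+72,Y-95)<14)]=0
        k,l,st,_=cv2.connectedComponentsWithStats(m)
        for i in range(1,k):
            if st[i,4]<60: continue
            q=np.stack([X,Y],-1)[l==i].astype(np.float32);r=cv2.minAreaRect(q)
            print(n,st[i,4],'dock c',np.round(r[0],1),'sz',np.round(r[1],1),'a',round(r[2],2),'corners',np.round(cv2.boxPoints(r)).astype(int).tolist())
        if show: cv2.imwrite(f'pics/{n}{show}.png',p[:,:,::-1])
E
python3 -c "
from h import *
go(0,0,0,180);bar('1')"
```

```text
t 3.43 tcp [538.6 -28.2  32. ] ang 168.72 ft [ 0.1  0.  -0.1] dist 540
row [21.35 -3.11  1.28] -2.26
scene 886 dock c [-166.3  -87.5] sz [265.7  52.7] a 77.58 corners [[-221, -212], [-169, -223], [-112, 37], [-164, 48]]
side 276 dock c [-146.5    7.7] sz [73.1 52. ] a 76.88 corners [[-180, -22], [-129, -34], [-113, 37], [-164, 49]]
```

Call:
send_rows --pt "-0.18 0.03 0 0 0 0.39" --pt "-0.36 0.055 0 0 0 0.78" --pt "-0.53 0.07 0 0 0 1.16" --pt "-0.71 0.084 0 0 0 1.55" --pt "-0.89 0.09 0 0 0 1.94" --pt "-1.07 0.09 0 0 0 2.33" --pt "-1.25 0.08 0 0 0 2.7" --pt "-1.4 0.07 0 0 0 3.05"

```text
time: 4.2
eef_pos: [0.573, -0.0333, 0.032]
eef_rot: [-0.0, 0.229, 0.974, 0.0]
ft_force: [-1.1, 0.7, 0.6]
gripper_width: 0.0869
grip_force: 0.3
```

Call:
send_rows --pt "0.5 0 0 0 0 0" --pt "1 0 0 0 0 0" --pt "1.5 0 0 0 0 0" --pt "2 0 -1 0 0 0" --pt "2 0 -2 0 0 0" --pt "2 0 -3.5 0 0 0" --pt "2 0 -5 0 0 0" --pt "2 0 -5 0 0 0" --hand -1 --force 3

```text
time: 4.87
eef_pos: [0.5329, -0.0118, 0.1655]
eef_rot: [0.007, 0.228, 0.974, 0.0]
ft_force: [2.1, -0.6, 1.3]
gripper_width: 0.0419
grip_force: 0.0
```

```bash
python3 -c "
from h import *
go(0,0,0,180);bar('2')"
```

```text
t 4.87 tcp [532.9 -11.8 165.5] ang 153.67 ft [ 2.1 -0.6  1.3] dist 558
row [19.4  -9.05  6.34] -5.27
scene 849 dock c [-134.1  -98.2] sz [263.4  30.7] a 61.57 corners [[-210, -207], [-183, -221], [-58, 10], [-85, 25]]
side 763 dock c [-135.4  -95.9] sz [262.7  32.8] a 62.34 corners [[-211, -205], [-182, -220], [-60, 13], [-89, 28]]
```

View pics/scene2.png

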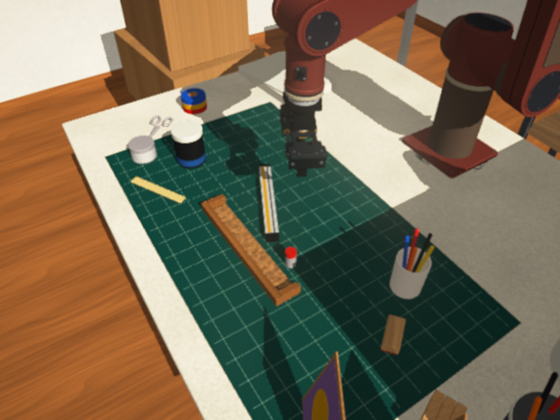

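```bash
python3 -c "
from h import *
c=np.array([-134.7,-97]);u=np.array([.469,.883])
go(*d2w(*(c-160*u)),165,63.25);print(d2w(*(c-160*u)))"
```

```text
t 4.97 tcp [529.7 -11.4 159.4] ang 153.65 ft [ 0.7 -0.  -0.3] dist 212
row [-2.94 -7.96 -0.22] 18.08
[ 507.20796325 -222.2987498 ]
```

Call:
send_rows --pt "-0.3 -0.6 0 0 0 1.3" --pt "-0.6 -1.3 0 0 0 2.6" --pt "-0.9 -2 0 0 0 3.9" --pt "-1.2 -2.8 0 0 0 5.2" --pt "-1.5 -3.6 0 0 0 6.5" --pt "-1.8 -4.4 0 0 0 7.8" --pt "-2.1 -5.2 0 0 0 9.1" --pt "-2.3 -5.8 0 0 0 10.4"

```text
time: 5.63
eef_pos: [0.5138, -0.1676, 0.1547]
eef_rot: [-0.002, 0.634, 0.773, -0.001]
ft_force: [0.2, 1.1, -0.2]
gripper_width: 0.0007
grip_force: 0.0
```

```bash
python3 -c "
from h import *
go(507.2,-222.3,165,63.25)"
```

```text
t 5.63 tcp [ 513.8 -167.6  154.7] ang 101.28 ft [ 0.2  1.1 -0.2] dist 56
row [-2.09 -0.69 -0.41] 7.61
```

Call:
send_rows --pt "-0.4 -0.2 0 0 0 1.2" --pt "-0.8 -0.3 0 0 0 2.4" --pt "-1.2 -0.45 0 0 0 3.6" --pt "-1.6 -0.6 0 0 0 4.8" --pt "-2.09 -0.69 0 0 0 6" --pt "-2.09 -0.69 0 0 0 7.1" --pt "-2.09 -0.69 0 0 0 7.61" --pt "-2.09 -0.69 0 0 0 7.61"

```text
time: 6.3
eef_pos: [0.5076, -0.2209, 0.1547]
eef_rot: [-0.002, 0.851, 0.526, -0.001]
ft_force: [0.5, -0.4, 0.1]
gripper_width: 0.0005
grip_force: 0.0
```

```bash
python3 -c "
from h import *
go(507.2,-222.3,31,63.25);bar()"
```

```text
t 6.3 tcp [ 507.6 -220.9  154.7] ang 63.46 ft [ 0.5 -0.4  0.1] dist 124
row [-0.06  0.03  4.95] 0.04
scene 851 dock c [-133.8  -97.9] sz [261.8  30.7] a 61.58 corners [[-210, -206], [-183, -220], [-58, 10], [-85, 25]]
side 811 dock c [-136.2  -97.2] sz [263.4  33. ] a 61.81 corners [[-213, -205], [-184, -221], [-59, 11], [-89, 27]]
```

Call:
send_rows --pt "0 0 0.8 0 0 0" --pt "0 0 1.6 0 0 0" --pt "0 0 2.4 0 0 0" --pt "0 0 3.2 0 0 0" --pt "0 0 4 0 0 0" --pt "0 0 4.6 0 0 0" --pt "0 0 4.95 0 0 0" --pt "0 0 4.95 0 0 0"

```text
time: 7.07
eef_pos: [0.507, -0.2199, 0.0305]
eef_rot: [-0.002, 0.85, 0.527, -0.001]
ft_force: [-1.1, -0.1, -0.7]
gripper_width: 0.0004
grip_force: 0.0
```

Call:
send_rows --pt "0.2 0 0 0 0 0" --pt "0.4 0 0 0 0 0" --pt "0.55 0 0 0 0 0" --pt "0.7 0 0 0 0 0" --pt "0.85 0 0 0 0 0" --pt "1.0 0 0 0 0 0" --pt "1.15 0 0 0 0 0" --pt "1.3 0 0 0 0 0"

```text
time: 7.73
eef_pos: [0.5237, -0.1919, 0.0335]
eef_rot: [0.0, 0.85, 0.527, 0.0]
ft_force: [-1.3, -1.3, 0.6]
gripper_width: 0.0003
grip_force: 0.6
```

Call:
send_rows --pt "0.15 0 0 0 0 0" --pt "0.3 0 0 0 0 0" --pt "0.45 0 0 0 0 0" --pt "0.6 0 0 0 0 0" --pt "0.75 0 0 0 0 0" --pt "0.9 0 0 0 0 0" --pt "1.05 0 0 0 0 0" --pt "1.2 0 0 0 0 0"

```text
time: 8.4
eef_pos: [0.5369, -0.1649, 0.0332]
eef_rot: [-0.0, 0.85, 0.527, -0.0]
ft_force: [-0.5, -0.7, 0.5]
gripper_width: 0.0003
grip_force: 0.5
```

```bash
python3 -c "
from h import *
go(507.2,-222.3,31,63.25);bar('3');print(w2d(*tool()[1][:2]))"
```

```text
t 8.4 tcp [ 536.9 -164.9   33.2] ang 63.57 ft [-0.5 -0.7  0.5] dist 65
row [-2.58 -0.04  0.09] 0.06
scene 930 dock c [-114.2  -58.2] sz [266.1  31.6] a 61.68 corners [[-191, -168], [-163, -183], [-37, 51], [-65, 66]]
side 894 dock c [-119.6  -62.3] sz [281.4  32. ] a 62.11 corners [[-200, -179], [-171, -194], [-40, 55], [-68, 70]]
[-178.74430954 -181.20584115]
```

Call:
send_rows --pt "0.18 0 0 0 0 0" --pt "0.36 0 0 0 0 0" --pt "0.54 0 0 0 0 0" --pt "0.72 0 0 0 0 0" --pt "0.9 0 0 0 0 0" --pt "1.08 0 0 0 0 0" --pt "1.26 0 0 0 0 0" --pt "1.4 0 0 0 0 0"

```text
time: 9.17
eef_pos: [0.5526, -0.1334, 0.0333]
eef_rot: [-0.0, 0.85, 0.527, 0.0]
ft_force: [0.1, -0.6, -0.4]
gripper_width: 0.0004
grip_force: 0.3
```

Call:
send_rows --pt "0.18 0 0 0 0 0" --pt "0.36 0 0 0 0 0" --pt "0.54 0 0 0 0 0" --pt "0.72 0 0 0 0 0" --pt "0.9 0 0 0 0 0" --pt "1.08 0 0 0 0 0" --pt "1.26 0 0 0 0 0" --pt "1.4 0 0 0 0 0"

```text
time: 9.83
eef_pos: [0.5682, -0.1021, 0.0333]
eef_rot: [0.0, 0.85, 0.527, 0.0]
ft_force: [-0.8, 0.1, -0.6]
gripper_width: 0.0004
grip_force: 0.3
```

```bash
python3 -c "
from h import *
go(507.2,-222.3,31,63.25);bar('4');print(w2d(*tool()[1][:2]))"
```

```text
t 9.83 tcp [ 568.2 -102.1   33.3] ang 63.58 ft [-0.8  0.1 -0.6] dist 135
row [-5.39 -0.05  0.09] 0.07
scene 1059 dock c [-81.3   3.8] sz [267.4  30. ] a 62.5 corners [[-156, -108], [-130, -122], [-6, 115], [-33, 129]]
side 1012 dock c [-87.   -0.9] sz [283.   32.5] a 62.11 corners [[-168, -118], [-139, -134], [-7, 117], [-35, 132]]
[-146.0567219  -119.34820351]
```

View pics/scene4.png

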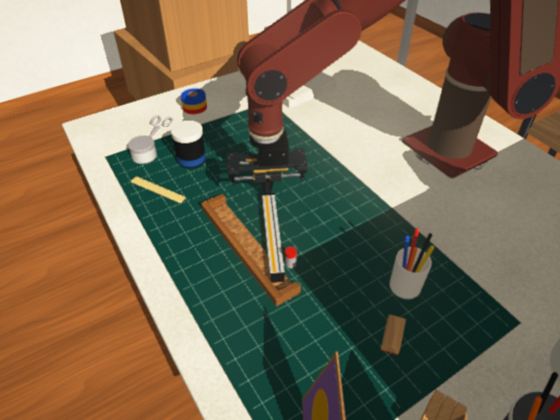

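Call:
send_rows --pt "-0.4 0 0 0 0 0" --pt "-0.8 0 0 0 0 0" --pt "-1 0 -0.8 0 0 0" --pt "-1 0 -1.6 0 0 0" --pt "-1 0 -2.4 0 0 0" --pt "-1 0 -3.2 0 0 0" --pt "-1 0 -4 0 0 0" --pt "-1 0 -4 0 0 0"

```text
time: 10.6
eef_pos: [0.559, -0.1272, 0.1381]
eef_rot: [0.003, 0.85, 0.526, 0.002]
ft_force: [1.5, -0.0, 1.5]
gripper_width: 0.0005
grip_force: 0.0
```

```bash
python3 -c "
from h import *
c=np.array([-80.6,3.9]);f=np.radians(28);u=np.array([np.sin(f),np.cos(f)]);n=np.array([u[1],-u[0]])
go(*d2w(*(c-50*u-40*n)),130,153.25);print(d2w(*(c-50*u-40*n)))"
```

```text
t 10.6 tcp [ 559.  -127.2  138.1] ang 63.51 ft [ 1.5 -0.   1.5] dist 124
row [ 4.66 -1.71  0.31] -17.95
[572.81002278  -4.00421736]
```

Call:
send_rows --pt "0.6 -0.2 0 0 0 -1.3" --pt "1.2 -0.4 0 0 0 -2.6" --pt "1.8 -0.6 0 0 0 -3.9" --pt "2.4 -0.9 0 0 0 -5.2" --pt "3 -1.1 0 0 0 -6.5" --pt "3.6 -1.3 0 0 0 -7.8" --pt "4.2 -1.5 0 0 0 -9.1" --pt "4.66 -1.71 0 0 0 -10.4" --hand 1

```text
time: 11.27
eef_pos: [0.5699, -0.0016, 0.1324]
eef_rot: [-0.0, 0.531, 0.847, -0.0]
ft_force: [0.2, -0.3, -1.2]
gripper_width: 0.0457
grip_force: 0.0
```

Call:
send_rows --pt "0 0 0 0 0 -1.3" --pt "0 0 0 0 0 -2.6" --pt "0 0 0 0 0 -3.9" --pt "0 0 0 0 0 -5.2" --pt "0 0 0 0 0 -6.5" --pt "0 0 0 0 0 -7.55" --pt "0 0 0 0 0 -7.55" --pt "0 0 0 0 0 -7.55"

```text
time: 11.93
eef_pos: [0.5699, -0.0024, 0.1326]
eef_rot: [-0.0, 0.233, 0.973, -0.0]
ft_force: [-0.5, 0.2, -0.9]
gripper_width: 0.0861
grip_force: 0.0
```

```bash
python3 -c "
from h import *
go(572.8,-4,32,153.25);bar()"
```

```text
t 11.93 tcp [569.9  -2.4 132.6] ang 153.11 ft [-0.5  0.2 -0.9] dist 101
row [-0.14 -0.    4.02] -0.03
scene 1049 dock c [-80.2   5.9] sz [264.6  30.2] a 62.36 corners [[-155, -104], [-128, -118], [-5, 116], [-32, 130]]
side 975 dock c [-82.4   8.1] sz [262.   31.6] a 62.25 corners [[-157, -101], [-129, -115], [-7, 117], [-35, 131]]
```

Call:
send_rows --pt "0 0 0.8 0 0 0" --pt "0 0 1.6 0 0 0" --pt "0 0 2.4 0 0 0" --pt "0 0 3.2 0 0 0" --pt "0 0 3.8 0 0 0" --pt "0 0 4 0 0 0" --pt "-0.2 0 4 0 0 0" --pt "-0.4 0 4 0 0 0"

```text
time: 12.7
eef_pos: [0.5797, -0.0064, 0.0336]
eef_rot: [0.0, 0.231, 0.973, -0.0]
ft_force: [0.0, 1.4, 0.9]
gripper_width: 0.087
grip_force: 0.0
```

Call:
send_rows --pt "-0.15 0 0 0 0 0" --pt "-0.3 0 0 0 0 0" --pt "-0.44 -0.015 0 0 0 -0.22" --pt "-0.58 -0.03 0 0 0 -0.45" --pt "-0.72 -0.04 0 0 0 -0.67" --pt "-0.87 -0.055 0 0 0 -0.9" --pt "-1.01 -0.06 0 0 0 -1.12" --pt "-1.15 -0.065 0 0 0 -1.35"

```text
time: 13.37
eef_pos: [0.6045, -0.0207, 0.0333]
eef_rot: [-0.0, 0.172, 0.985, -0.0]
ft_force: [-1.0, -0.1, 0.8]
gripper_width: 0.0873
grip_force: 0.4
```

Call:
send_rows --pt "-0.14 -0.015 0 0 0 -0.22" --pt "-0.28 -0.03 0 0 0 -0.45" --pt "-0.43 -0.045 0 0 0 -0.67" --pt "-0.57 -0.055 0 0 0 -0.9" --pt "-0.71 -0.06 0 0 0 -1.12" --pt "-0.85 -0.065 0 0 0 -1.35" --pt "-1 -0.065 0 0 0 -1.57" --pt "-1.14 -0.065 0 0 0 -1.8"

```text
time: 14.03
eef_pos: [0.6309, -0.0319, 0.0332]
eef_rot: [0.0, 0.094, 0.996, -0.0]
ft_force: [-1.1, 0.9, 0.1]
gripper_width: 0.0868
grip_force: 0.3
```

```bash
python3 -c "
from h import *
go(572.8,-4,32,153.25);bar('5');print(w2d(*tool()[1][:2]))"
```

```text
t 14.03 tcp [630.9 -31.9  33.2] ang 169.18 ft [-1.1  0.9  0.1] dist 64
row [2.49 0.66 0.05] 3.19
scene 1085 dock c [-55.4  -3.2] sz [263.7  51.6] a 77.29 corners [[-110, -126], [-59, -138], [-1, 120], [-52, 131]]
side 654 dock c [-46.2  45.6] sz [163.2  52.9] a 77.96 corners [[-89, -29], [-37, -40], [-3, 120], [-55, 131]]
[-81.61385209 -50.78269335]
```

View pics/scene5.png

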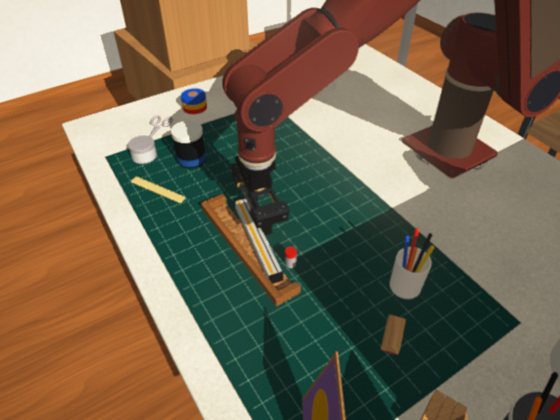

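Call:
send_rows --pt "-0.14 -0.03 0 0 0 -0.22" --pt "-0.28 -0.06 0 0 0 -0.45" --pt "-0.42 -0.08 0 0 0 -0.67" --pt "-0.56 -0.1 0 0 0 -0.9" --pt "-0.7 -0.12 0 0 0 -1.12" --pt "-0.84 -0.14 0 0 0 -1.35" --pt "-0.98 -0.15 0 0 0 -1.57" --pt "-1.1 -0.16 0 0 0 -1.8"

```text
time: 14.8
eef_pos: [0.6572, -0.0411, 0.0333]
eef_rot: [0.0, 0.016, 1.0, -0.0]
ft_force: [-1.1, 0.6, 0.4]
gripper_width: 0.087
grip_force: 0.2
```

```bash
python3 -c "
from h import *
go(572.8,-4,32,181.25);bar('6');print(w2d(*tool()[1][:2]))"
```

```text
t 14.8 tcp [657.2 -41.1  33.3] ang 178.18 ft [-1.1  0.6  0.4] dist 92
row [3.42 1.37 0.05] -0.61
scene 1188 dock c [-38.4  -9.9] sz [264.2  52.4] a 86.92 corners [[-72, -140], [-19, -143], [-5, 121], [-58, 123]]
side 662 dock c [-35.6  39.5] sz [165.2  51.3] a 86.8 corners [[-66, -42], [-15, -44], [-5, 121], [-57, 123]]
[-55.60806264 -60.43836279]
```

Call:
send_rows --pt "-0.08 0 0 0 0 -0.12" --pt "-0.16 0 0 0 0 -0.24" --pt "-0.24 0 0 0 0 -0.36" --pt "-0.32 0 0 0 0 -0.48" --pt "-0.38 0 0 0 0 -0.6" --pt "-0.44 0 0 0 0 -0.6" --pt "-0.48 0 0 0 0 -0.6" --pt "-0.48 0 0 0 0 -0.6"

```text
time: 15.57
eef_pos: [0.669, -0.0413, 0.0333]
eef_rot: [0.0, -0.009, 1.0, 0.0]
ft_force: [0.2, -0.7, 0.8]
gripper_width: 0.0872
grip_force: 0.0
```

```bash
python3 -c "
from h import *
go(572.8,-4,32,181.25);bar('7');print(w2d(*tool()[1][:2]))"
```

```text
t 15.57 tcp [669.  -41.3  33.3] ang 181.07 ft [ 0.2 -0.7  0.8] dist 103
row [3.82 1.56 0.05] -0.04
scene 1233 dock c [-27.9 -10.1] sz [263.3  52.9] a 89.51 corners [[-55, -142], [-3, -142], [0, 121], [-53, 122]]
side 682 dock c [-28.6  39.3] sz [ 55.1 168.1] a 0.0 corners [[-56, 123], [-56, -45], [-1, -45], [-1, 123]]
[-44.12219882 -60.85539875]
```

Call:
send_rows --pt "-0.02 0 0 0 0 0" --pt "-0.04 0 0 0 0 0" --pt "-0.06 0 0 0 0 0" --pt "-0.08 0 0 0 0 0" --pt "-0.1 0 0 0 0 0" --pt "-0.11 0 0 0 0 0" --pt "-0.12 0 0 0 0 0" --pt "-0.12 0 0 0 0 0"

```text
time: 16.33
eef_pos: [0.6716, -0.0413, 0.0333]
eef_rot: [-0.0, -0.009, 1.0, -0.0]
ft_force: [-1.9, 0.4, 1.7]
gripper_width: 0.0872
grip_force: 0.9
```

Call:
send_rows --pt "-0.01 0 0 0 0 0" --pt "-0.02 0 0 0 0 0" --pt "-0.03 0 0 0 0 0" --pt "-0.04 0 0 0 0 0" --pt "-0.04 0 0 0 0 0" --pt "-0.04 0 0 0 0 0" --pt "-0.04 0 0 0 0 0" --pt "-0.04 0 0 0 0 0"

```text
time: 17.0
eef_pos: [0.6718, -0.0413, 0.0332]
eef_rot: [-0.001, -0.01, 1.0, 0.0]
ft_force: [-5.5, -0.7, 4.2]
gripper_width: 0.0874
grip_force: 3.1
```

Force is rising and the motion has stopped, so the bar is against the rail. I'll retreat slowly and check.

Call:
send_rows --pt "0.1 0 0 0 0 0" --pt "0.3 0 0 0 0 0" --pt "0.6 0 0 0 0 0" --pt "1 0 0 0 0 0" --pt "1.3 0 -0.5 0 0 0" --pt "1.3 0 -1.5 0 0 0" --pt "1.3 0 -2.5 0 0 0" --pt "1.3 0 -3.5 0 0 0"

```text
time: 17.67
eef_pos: [0.6394, -0.0417, 0.1213]
eef_rot: [-0.0, -0.009, 1.0, 0.0]
ft_force: [0.3, -0.5, 0.5]
gripper_width: 0.0866
grip_force: 0.0
```

Call:
send_rows --pt "1 0 -1 0 0 0" --pt "2 0 -2 0 0 0" --pt "3 0 -3 0 0 0" --pt "4 0 -4 0 0 0" --pt "4 0 -4 0 0 0" --pt "4 0 -4 0 0 0" --pt "4 0 -4 0 0 0" --pt "4 0 -4 0 0 0"

```text
time: 18.33
eef_pos: [0.54, -0.0436, 0.2195]
eef_rot: [-0.001, -0.009, 1.0, 0.0]
ft_force: [-0.4, 0.5, -0.0]
gripper_width: 0.087
grip_force: 0.0
```

```bash
python3 -c "
from h import *
bar('8')"
```

```text
scene 1142 dock c [-16.3  -9.7] sz [ 30.6 263. ] a 0.04 corners [[-32, 122], [-32, -141], [-1, -141], [-1, 122]]
side 922 dock c [-16.4  -8.6] sz [ 30.7 265.3] a 0.02 corners [[-32, 124], [-32, -141], [-1, -141], [-1, 124]]
```

View pics/side8.png

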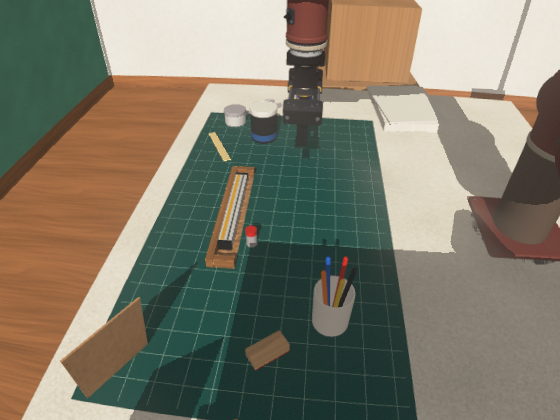

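The bar, from (238,172) to (225,248), lies flat along the back rail and behind the post. Its front edge is at x ≈ -32 mm, so its centre is about -16 mm.

```bash
python3 -c "
from bench import bot
print(bot.job_done())"
```

```text
the job is handed in; nothing more can be done
None
```

The straightedge is home along the bay's back rail, with its centre measured at about x = -16 mm and y = -9 mm and parallel to the rail; the other objects were not touched, and the job was handed in after about 18 s of robot time, with no verdict returned.

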